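# Slide a vial carrier home on the loading deck

## Task

With a fingertip against the back of its upright push plate, slide the blue vial carrier along its lane towards the white reader housing until you feel it drop into the locating notches and it sits flat, then press the green load button of that same lane right down and let it go. Push gently without ramming it, and do not grip or lift it or reach into it; the vials must stay standing in their cells, and the grey carrier, the other lane's button and the things around the deck are left alone.

Things in the scene. Friction and masses are not known exactly. Their poses are not given: they have to be found in the camera images.
- deck: Fixed loading deck: aluminium plate 460 x 270 mm, top 12 mm above the table. +x: the feed direction, towards the white reader housing (x = 180 to 260 mm, top 100 mm above the table); +y: left of it, towards the robot. Origin on the table, 200 mm from the plate's open end. Two lanes run along x, centred at y = +62 mm (near lane) and -62 mm (far lane).
- home_near (a point): Where a carrier's origin lies when seated in the near lane (the one nearer the robot): deck x = 60, y = +62 mm, 12 mm above the table; axes as the deck's. Rail tops are 18 mm above the table; the notches are 6 mm deep with 3 mm play fore and aft and a square end wall that stops the carrier. Guide walls (tops 34 mm above the table) leave 1.5 mm play each side.
- home_far (a point): The same for the far lane: deck x = 60 mm, y = -62 mm, 12 mm above the table.
- carrier_blue: Blue carrier board 180 mm long (x), 96 mm wide, with a push plate at its -x end and a rack with three vials. Origin: board's centre at the underside of its feet; axes as the deck's. Starts in either lane, 60 to 130 mm short of home, origin 18 mm above the table; at home its feet fall 6 mm into the notches, to 12 mm. 0.5 to 0.85 kg laden; slides with 2 to 7 N. Rack rim 52 mm above the origin.
- carrier_blue_push (a point): Centre of the outer (-x) face of the blue carrier's push plate: 70 mm wide, 6 mm thick, from 8 to 55 mm above the carrier's origin; this point is 90 mm behind the origin, 28 mm above it. The lane behind it is clear, and the rack starts 36 mm ahead of the plate. A finger pressing hard at the end wall can hold this end up by friction until it backs off.
- carrier_grey: Grey carrier of the same shape, with two vials, parked on the rails of the other lane, 60 to 130 mm short of home. Leave it there. Origin and axes as for the blue one.
- button_near (a joint): Green load button of the near lane, on top of the reader housing: travel in m, 0 = up, 0.006 = fully down. It springs back; pressing it takes 1.5 N at first and 5 N fully down.
- button_far (a joint): The same for the far lane.
- button_near_top (a point): Centre of the top of the near lane's button, 28 mm across, at deck x = 228 mm, y = +62 mm, 122 mm above the table. It is pressed straight down.
- button_far_top (a point): The same for the far lane, deck y = -62 mm.
- vial_1_mid (a point): Capped glass vial, 22 mm across, 55 mm tall, standing loosely in a cell of the blue carrier (its foot 17 mm above the carrier's origin, about 19 mm of it above the rack's rim). Origin of this point: the vial's centre, 27.5 mm above its foot.
- vial_2_mid (a point): Another such vial in the blue carrier.
- vial_3_mid (a point): Another such vial in the blue carrier.
- vial_4_mid (a point): Such a vial in the grey carrier.
- vial_5_mid (a point): Such a vial in the grey carrier.
- spare_vial_mid (a point): Spare vial of the same kind standing on the table beyond the deck's open end; this point is its centre. Bystander.
- beaker: Glass beaker, 70 mm across, 90 mm tall, on the table to the left. Origin at its underside. Bystander.
- bottle: Amber bottle with a blue cap, 60 mm across, 140 mm tall, on the table to the right. Origin at its underside. Bystander.
- tip_box: Closed box of pipette tips, grey with a blue lid, 85 x 120 x 62 mm, on the table to the right. Origin at its underside. Bystander.
There are look-alikes about, which are no part of the job. What is shaped like the carrier_blue but orange or yellow is not meant.

How it is judged:
On the way, in this order (a step that is already met when the one before it is completed fails the run):
1. the blue carrier has dropped into the locating notches of its lane and sits flat (((x of carrier_blue in the frame of home_near between -0.005 and 0.005 m and y of carrier_blue in the frame of home_near between -0.005 and 0.005 m and z of carrier_blue in the frame of home_near below 0.002 m and angle between carrier_blue's own z axis and vertical below 0.025 rad) or (x of carrier_blue in the frame of home_far between -0.005 and 0.005 m and y of carrier_blue in the frame of home_far between -0.005 and 0.005 m and z of carrier_blue in the frame of home_far below 0.002 m and angle between carrier_blue's own z axis and vertical below 0.025 rad))), for 0.2 s.
2. with the carrier seated, the load button of its lane is pressed down ((((x of carrier_blue in the frame of home_near between -0.005 and 0.005 m and y of carrier_blue in the frame of home_near between -0.005 and 0.005 m and z of carrier_blue in the frame of home_near below 0.002 m and angle between carrier_blue's own z axis and vertical below 0.025 rad) and value of joint button_near above 0.0045 m) or ((x of carrier_blue in the frame of home_far between -0.005 and 0.005 m and y of carrier_blue in the frame of home_far between -0.005 and 0.005 m and z of carrier_blue in the frame of home_far below 0.002 m and angle between carrier_blue's own z axis and vertical below 0.025 rad) and value of joint button_far above 0.0045 m))), for 0.05 s.
3. the button is let go (value of joint each of button_near, button_far below 0.001 m), for 0.05 s.
At the end, for the whole second after the job is handed in: The blue carrier rests seated in its lane: within 5 mm of the home point along and across it, within 2 mm of the seated height, level within 0.025 rad, still; its lane's button was pressed at least 4.5 mm with the carrier seated, and both buttons are up again (within 1 mm) (all of step 3 and ((x of carrier_blue in the frame of home_near between -0.005 and 0.005 m and y of carrier_blue in the frame of home_near between -0.005 and 0.005 m and z of carrier_blue in the frame of home_near below 0.002 m and angle between carrier_blue's own z axis and vertical below 0.025 rad) or (x of carrier_blue in the frame of home_far between -0.005 and 0.005 m and y of carrier_blue in the frame of home_far between -0.005 and 0.005 m and z of carrier_blue in the frame of home_far below 0.002 m and angle between carrier_blue's own z axis and vertical below 0.025 rad)) and linear speed of carrier_blue below 0.02 m/s); the robot touches nothing.
It fails at once if the blue carrier is lifted (10 mm above the rails), tipped (0.12 rad) or gripped (the point between the finger pads comes within its outline, less than 70 mm above its feet) ((x of the grasp point in the frame of carrier_blue between -0.091 and 0.09 m and y of the grasp point in the frame of carrier_blue between -0.048 and 0.048 m and z of the grasp point in the frame of carrier_blue below 0.07 m) or z of carrier_blue in the frame of deck above 0.028 m or angle between carrier_blue's own z axis and vertical above 0.12 rad).
It fails at once if the carrier is rammed: struck or pushed with more than 120 N, or sent along the rails faster than 0.3 m/s (contact force between any of the arm, the fingers and carrier_blue above 120 N or (linear speed of carrier_blue above 0.3 m/s and z of carrier_blue in the frame of deck above 0.0165 m)).
It fails at once if a vial is tipped (0.35 rad) or lifted 15 mm out of its cell (angle between any of vial_1_mid, vial_2_mid, vial_3_mid, vial_4_mid, vial_5_mid's own z axis and vertical above 0.35 rad or z of any of vial_1_mid, vial_2_mid, vial_3_mid in the frame of carrier_blue above 0.0595 m or z of any of vial_4_mid, vial_5_mid in the frame of carrier_grey above 0.0595 m).
It fails at once if the other lane's load button is pressed (more than 3 mm) ((y of carrier_blue in the frame of deck above 0 m and value of joint button_far above 0.003 m) or (y of carrier_blue in the frame of deck below 0 m and value of joint button_near above 0.003 m)).
It fails at once if the grey carrier is moved by more than 10 mm, or a thing beside the deck by more than 20 mm (distance of carrier_grey from where it was at the start of the episode above 0.01 m or distance of any of spare_vial_mid, beaker, bottle, tip_box from where it was at the start of the episode above 0.02 m).
It also fails if it takes over 51 s, if anything falls off the work surface, if the arm or the gripper's body presses on something with over 40 N, if the wrist force passes 120 N, or if a joint passes its speed limit or range.

## Robot

A 7-joint arm with a two-finger parallel gripper is mounted at the origin on the work surface. World frame = base frame: x ahead of the robot, y to its left, z up, the work surface at z = 0. Lengths are in m, angles in rad, forces in N, time in s.
With the tool pointing down it reaches from about 0.4 to 0.875 m from the base axis. Payload 6.5 kg.
Tool frame: the origin (TCP) lies on the centre line of the jaws, within the pads' length; the fingertips stand 11 mm ahead of it and the grasp point (between the pads) lies 8 mm behind it (ctrl.finger_overhang is the distance from the TCP to the fingertips, in m); z points along the fingers, y is the direction in which the jaws open and shut (so a half turn about z gives the same grasp; the last joint's range is limited). The gripper opens to 85 mm and grips with 20 to 120 N. Pads are 22 mm wide; open, the fingers measure 114 mm over their backs; the gripper's body (76 mm by 85 mm) begins 54 mm behind the grasp point. The pads swing forward as they close: fully open they stand 13 mm farther back than shut.
Start: joints at [-1.374, 0.536, -0.004, 1.538, 0.003, 1.067, -0.071], TCP at [0.169, 0.628, 0.242] pointing down, gripper open.
Joint ranges: [-2.7, 2.7], [-0.37, 2.16], [-1.27, 1.26], [0.24, 2.4], [-1.31, 4.45], [0.19, 1.91], [-2.76, 2.76]. Speed limits (rad/s): [2.39, 2.39, 3.14, 3.14, 3.14, 3.14, 3.14].

## Interface

Orientations are given as a 3x3 rotation matrix whose columns are the frame's x, y, z axes.
In Python, from cell import ctrl, camera gives the robot as it stands.
- The arm moves only by the shell command python3 -m jog 'ROWS' [FORCE]. ROWS is JSON, a list of rows, each a list of 7 numbers: the shift along the tool's x, y, z in mm, then the turn, a rotation vector about the tool's x, y, z in degrees, then the finger opening in mm, from 0 to 85.4. A call has 1 to 10 rows; each row shifts and turns the pose as measured when the row begins, along the tool's axes as they then stand; what a row does not reach is not made up. A row lasts 1/12 s, in which the tool goes at most 41.7 mm and 7.16 degrees, less where a joint would pass 70% of its speed; a pose out of reach is approached as far as the arm can. A call with a gripper value outside its range is refused whole. The fingers move at their own pace and stop on an object; FORCE is the grip in N (left out, the last holds). Time passes only in rows, so rows that do not move let the fingers close. It gives the time, the measured TCP pose, the force and the opening at its end, in the units of the state.
- ctrl.read_state(): the state, without advancing time (a new reading comes with each control period).
- camera(name): name is "side" or "top"; returns a dict with "frame" (420x560x3 uint8, red, green, blue), "camera_matrix" (3x3 intrinsics, pixels), "k1" (the pictures are not rectified: a ray, as slopes to the right and down, at radius r is drawn at 1 + k1 r^2 times it, then the intrinsics apply), "eye" and "orientation" of the camera in the world. Camera axes: x right, y down, z forward; pixel columns grow to the right and rows downward; lengths in m; the calibration is good to about 2 mm. A picture is of the moment at which its call begins. There is no depth.
- ctrl.job_done(): hands the job in, once; it reports no verdict.
The state is a dict: "clock": time; "joint_positions": joint angles; "qvel": joint speeds; "effort": joint torques, N m; "ee_pos": TCP position; "tcp_rot": TCP orientation; "force": force on the tool from outside, world axes, zero at the start; "torque": the same for the moment, N m; "gripper_width": finger opening in m.
Only numpy, scipy, OpenCV 4.12 (cv2) and the standard library are available. Lean on these libraries where they do the work, as an engineer would, in place of code of your own. Each camera call takes 0.05 s, during which the arm holds its last target.

## Working session

There is one attempt and no reset: what is moved stays moved. The work goes in short steps, Python scripts to look and compute and a shell command to move; the robot and the scene stay as the last step left them, time stands still between calls to the robot, and variables do not carry over. Pictures are saved under pics/ and viewed, and the job is handed in when it is done.

```bash
ls; mkdir -p pics; python3 - <<'E'
from cell import ctrl,camera
import cv2,numpy as np
np.set_printoptions(precision=4,suppress=True)
for n in("side","top"):
    c=camera(n); cv2.imwrite(f"pics/{n}0.png",c["frame"][:,:,::-1])
    print(n,c["camera_matrix"],c["k1"],c["eye"],c["orientation"])
s=ctrl.read_state();print(s["clock"],s["ee_pos"],s["tcp_rot"],s["force"],s["gripper_width"],ctrl.finger_overhang)
E
```

```text
pics
side [[407.9439   0.     278.7298]
 [  0.     407.9439 206.6003]
 [  0.       0.       1.    ]] -0.024161704705879233 [ 0.0851 -0.8579  0.9362] [[ 0.8998 -0.3104  0.3068]
 [-0.4359 -0.6057  0.6657]
 [-0.0208 -0.7327 -0.6803]]
top [[409.1213   0.     285.8127]
 [  0.     409.1213 210.9844]
 [  0.       0.       1.    ]] -0.08151847824692006 [ 0.1472 -0.042   1.5165] [[ 0.0126 -0.9805  0.1963]
 [-0.9999 -0.0138 -0.0048]
 [ 0.0074 -0.1962 -0.9805]]
0.1 [0.1687 0.6271 0.2415] [[-0.9657  0.2597 -0.0003]
 [ 0.2597  0.9657 -0.0016]
 [-0.0001 -0.0016 -1.    ]] [-0.3105 -0.1025 -0.082 ] 0.08531610491466857 0.011
```

View pics/side0.png

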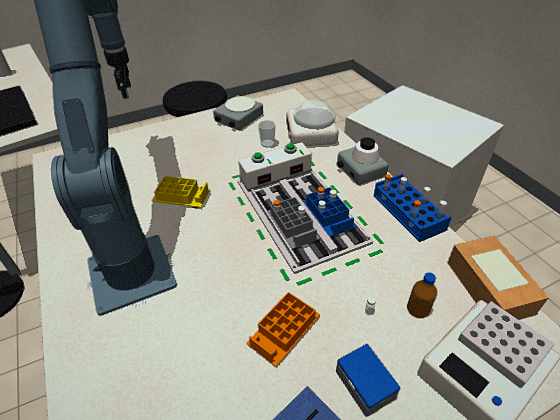

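View pics/top0.png

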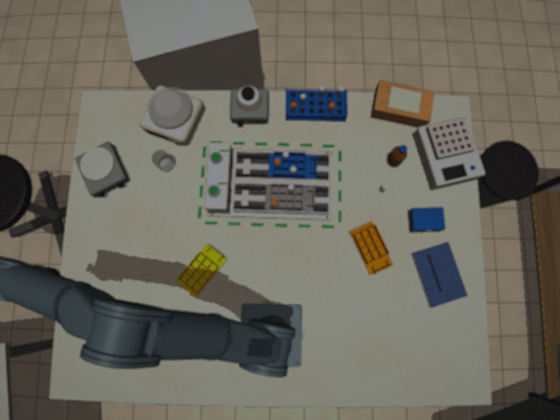

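The top view shows the deck in the green dashes. The housing with two green buttons is at (216,157) and (214,190), and the feed direction is image-left, roughly world +y.

Candidates for the blue carrier:
- blue rack with vials on the deck's far lane, top (292,165), side (328,208)
- big blue tube rack behind the deck, top (316,104)
- blue tip box lid, (427,219)
- orange carrier, (370,247)
- yellow carrier, (202,270)
- grey carrier in the near lane, (292,197)

I choose the one at (292,165).

```bash
cat > h.py <<'E'
from cell import ctrl,camera
import cv2,numpy as np
np.set_printoptions(precision=4,suppress=True)
def ray(c,uv):
    K=np.array(c["camera_matrix"]);d=np.array([c["k1"],0,0,0,0.])
    p=cv2.undistortPoints(np.array([[uv]],float),K,d)[0,0]
    v=np.array(c["orientation"])@np.array([p[0],p[1],1.]);return np.array(c["eye"]),v/np.linalg.norm(v)
def onz(c,uv,z):
    e,v=ray(c,uv);return e+v*(z-e[2])/v[2]
def two(r):
    A=sum(np.eye(3)-np.outer(v,v) for e,v in r);b=sum((np.eye(3)-np.outer(v,v))@e for e,v in r)
    X=np.linalg.solve(A,b);return X,[np.linalg.norm(np.cross(X-e,v)) for e,v in r]
def proj(c,P):
    R=np.array(c["orientation"]);q=R.T@(np.array(P)-c["eye"]);s=q[:2]/q[2];s=s*(1+c["k1"]*(s@s))
    K=np.array(c["camera_matrix"]);return K[:2,:2]@s+K[:2,2]
def crop(c,u0,v0,u1,v1,f,name):
    cv2.imwrite(name,cv2.resize(c["frame"][v0:v1,u0:u1,::-1],None,fx=f,fy=f,interpolation=cv2.INTER_CUBIC))
E
python3 - <<'E'
from h import *
S=camera("side");T=camera("top")
crop(T,190,135,350,235,5,"pics/t1.png");crop(S,225,130,385,285,3.8,"pics/s1.png")
for n,c in(("S",S),("T",T)):
    hsv=cv2.cvtColor(c["frame"],cv2.COLOR_RGB2HSV)
    for col,lo,hi in(("green",(50,120,40),(85,255,255)),("blue",(100,140,50),(125,255,255))):
        m=cv2.inRange(hsv,lo,hi);k,l,st,ce=cv2.connectedComponentsWithStats(m)
        for i in range(1,k):
            if st[i,4]>25:print(n,col,ce[i],st[i])
E
```

```text
S green [289.9706 145.9706] [287 143   7   7  34]
S green [257.3421 155.3158] [254 153   8   6  38]
S green [347.6897 204.0345] [344 200   9   9  29]
S green [249.9259 216.8148] [247 213   7   9  27]
S green [362.2333 220.6333] [358 216   9  10  30]
S green [260.3871 234.2581] [257 230   8  10  31]
S green [377.7027 238.4324] [373 234  10  10  37]
S green [271.8947 253.5   ] [268 248   9  11  38]
S green [375.3333 252.7111] [369 249  14   8  45]
S green [352.2273 261.7955] [346 259  14   7  44]
S green [284.3913 274.6087] [280 269  10  12  46]
S green [328.5652 271.1522] [322 268  14   8  46]
S green [304.     281.0385] [297 278  15   7  52]
S blue [411.8539 209.7152] [ 374  174   78   67 1903]
S blue [330.0248 213.4203] [ 303  188   53   49 1211]
S blue [429.1963 278.1402] [424 273  12  12 107]
S blue [368.172  375.5237] [ 338  344   62   65 2070]
S blue [306.2776 407.749 ] [274 387  66  33 753]
S blue [496.5758 400.197 ] [492 396  10   9  66]
T green [215.1667 156.4   ] [212 154   7   6  30]
T green [212.6452 189.7419] [210 187   6   7  31]
T blue [316.4251 105.8194] [ 287   90   59   31 1301]
T blue [402.5484 148.5806] [400 146   6   6  31]
T blue [293.3254 165.7798] [268 153  49  25 922]
T blue [427.3359 218.9743] [412 208  32  23 661]
```

View pics/t1.png

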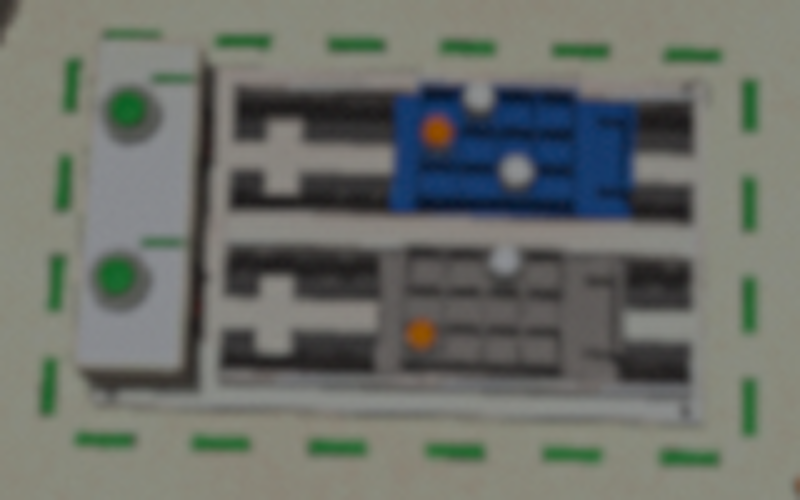

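View pics/s1.png

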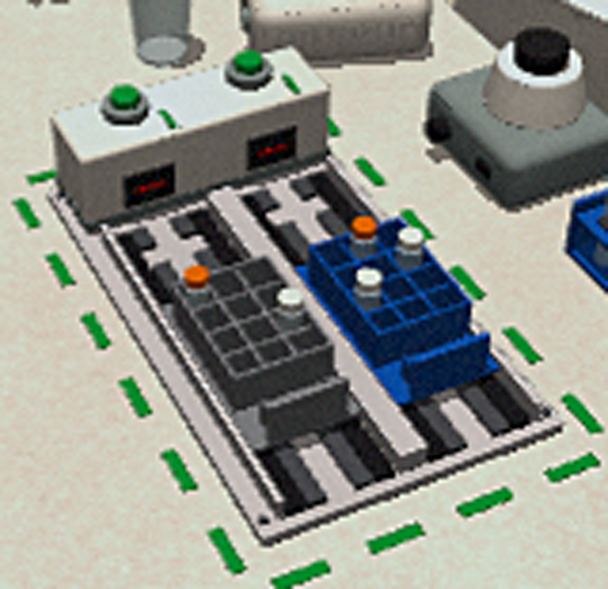

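```bash
python3 - <<'E'
from h import *
S=camera("side");T=camera("top")
far=two([ray(S,(290,146)),ray(T,(215.2,156.4))]);near=two([ray(S,(257.3,155.3)),ray(T,(212.6,189.7))])
print(far,near,np.linalg.norm(far[0]-near[0]))
print(onz(T,(215.2,156.4),.122),onz(T,(212.6,189.7),.122),onz(S,(290,146),.122),onz(S,(257.3,155.3),.122))
E
```

```text
(array([0.625 , 0.2072, 0.1169]), [np.float64(0.0011075264175478099), np.float64(0.0011075264175477671)]) (array([0.5014, 0.2106, 0.116 ]), [np.float64(0.0007780939752376619), np.float64(0.0007780939752376751)]) 0.12366082504967371
[0.6222 0.2065 0.122 ] [0.4991 0.2097 0.122 ] [0.6229 0.2006 0.122 ] [0.4992 0.2028 0.122 ]
```

The top crop confirms the blue carrier in the far lane, with three vials and its push plate at the image-right end. The grey carrier is in the near lane. The job therefore uses the far lane and the far button, at top (215,156).

```bash
python3 - <<'E'
from h import *
S=camera("side");T=camera("top")
t=lambda u,v:(190+(u+.5)/5-.5,135+(v+.5)/5-.5)
s=lambda u,v:(225+(u+.5)/3.8-.5,130+(v+.5)/3.8-.5)
print("deck corners far,near top",onz(T,t(708,82),.012),onz(T,t(698,422),.012))
print("side",onz(S,s(562,427),.012),onz(S,s(265,543),.012))
b=[np.array([.6235,.2045]),np.array([.5003,.2075])]
y=(b[1]-b[0])/np.linalg.norm(b[1]-b[0]);x=np.array([y[1],-y[0]]);o=(b[0]+b[1])/2-.228*x
print("deck o",o,"x",x,"y",y)
def D(P):return np.array([(P[:2]-o)@x,(P[:2]-o)@y])*1000
for q in [(708,82),(698,422)]:print(D(onz(T,t(*q),.012)))
for q in [(562,427),(265,543)]:print(D(onz(S,s(*q),.012)))
# plate top edge outer corners z=.073
for q in [(405,363),(490,335)]:print("plate side",D(onz(S,s(*q),.073)))
for q in [(625,122),(625,193)]:print("plate top",D(onz(T,t(*q),.073)))
# board end bottoms
for q in [(635,105),(632,217)]:print("board top",D(onz(T,t(*q),.026)))
E
```

```text
deck corners far,near top [ 0.6881 -0.2224  0.012 ] [ 0.4201 -0.2121  0.012 ]
side [ 0.6862 -0.2252  0.012 ] [ 0.4216 -0.2211  0.012 ]
deck o [ 0.5563 -0.0219] x [0.0243 0.9997] y [-0.9997  0.0243]
[-197.2125 -136.6055]
[-193.4509  131.5743]
[-199.996  -134.7761]
[-202.3479  129.8591]
plate side [-134.1132  -24.2576]
plate side [-136.1629 -100.2263]
plate top [-129.2895  -80.7042]
plate top [-130.4851  -26.014 ]
board top [-139.8884 -110.6083]
board top [-139.472   -21.4895]
```

```bash
python3 - <<'E'
from h import *
S=camera("side");T=camera("top")
crop(T,260,145,340,190,10,"pics/t2.png");crop(S,295,180,375,240,10,"pics/s2.png")
E
```

```text
(no output)
```

View pics/t2.png

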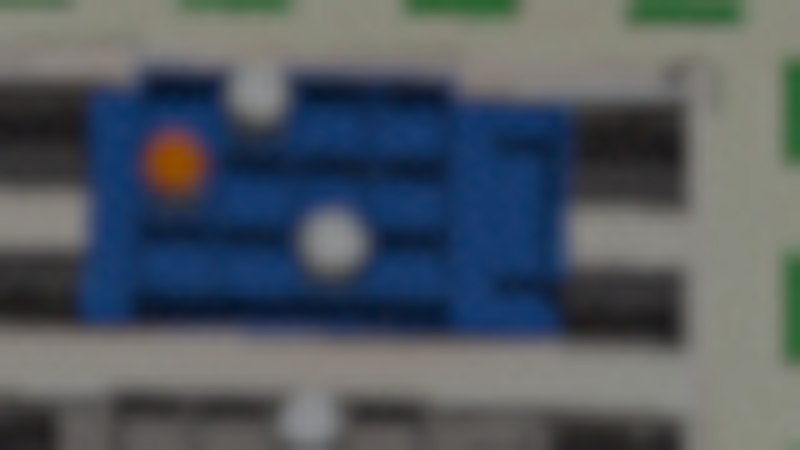

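View pics/s2.png

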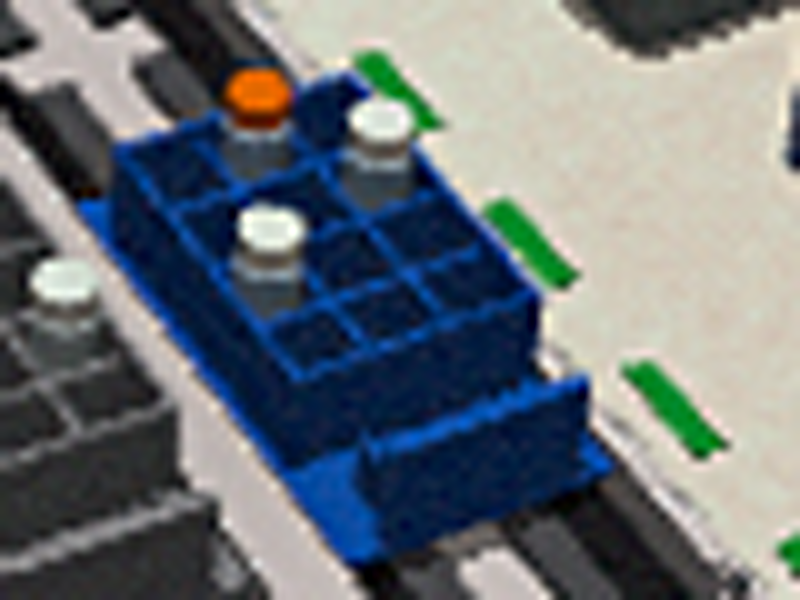

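Blue is in the far lane and its plate face is at deck x ≈ -138 mm, so it has about 107 mm to travel. After a -13.7° turn about tool z, the tool axes become tool x = deck y, tool y = deck x and z down. First I close the fingers and turn.

```bash
cat >> h.py <<'E'
o=np.array([.5563,-.0219]);dx=np.array([.0243,.9997]);dy=np.array([-.9997,.0243])
def D(P):
    P=np.asarray(P);return np.array([(P[:2]-o)@dx,(P[:2]-o)@dy])*1000
def st():
    s=ctrl.read_state();p=np.array(s["ee_pos"]);R=np.array(s["tcp_rot"])
    print("t",s["clock"],"deck",D(p),"z",p[2]*1000,"yaw err deg",np.degrees(np.arctan2(*(R[:2,1]@np.c_[dy,dx]))),"tz",R[:,2],"F deck",np.r_[D(np.array(s["force"])[:2]+o)/1000,s["force"][2]],"w",s["gripper_width"])
E
python3 -m jog '[[-10,-17,0,0,0,-6.9,0],[-19,-34,0,0,0,-6.8,0],[-19,-34,0,0,0,0,0],[-19,-34,0,0,0,0,0],[-19,-34,0,0,0,0,0],[-19,-34,0,0,0,0,0]]'; python3 -c "
from h import *;st()"
```

```text
clock: 1.0
ee_pos: [0.2578, 0.4369, 0.2407]
tcp_rot: [[-1.0, -0.004, -0.003], [-0.004, 1.0, 0.007], [0.003, 0.007, -1.0]]
force: [0.8, 0.1, -0.0]
gripper_width: 0.0123
t 1.0 deck [451.3647 309.511 ] z 240.69438690145577 yaw err deg 1.6227713306235525 tz [-0.0033  0.007  -1.    ] F deck [ 0.1318 -0.8374 -0.0314] w 0.012341273609357013
```

```bash
python3 -m jog '[[-20,-34,0,0,0,1.6,0],[-20,-34,0,0,0,0,0],[-20,-34,0,0,0,0,0],[-20,-34,0,0,0,0,0],[-20,-34,0,0,0,0,0],[-20,-34,0,0,0,0,0],[-20,-34,0,0,0,0,0],[-20,-34,0,0,0,0,0],[-20,-34,0,0,0,0,0]]'; python3 -c "
from h import *;st()"
```

```text
clock: 1.75
ee_pos: [0.4375, 0.1114, 0.2406]
tcp_rot: [[-1.0, 0.023, 0.003], [0.023, 1.0, 0.013], [-0.003, 0.014, -1.0]]
force: [1.1, 0.9, 0.0]
gripper_width: 0.0002
t 1.75 deck [130.3399 122.0305] z 240.58820190310402 yaw err deg 0.053099311564721516 tz [ 0.0029  0.0135 -0.9999] F deck [ 0.9694 -1.0898  0.0351] w 0.00022113919831492795
```

```bash
python3 -m jog '[[-20,-34,0,0,0,0,0],[-20,-34,0,0,0,0,0],[-20,-34,0,0,0,0,0],[-20,-34,0,0,0,0,0],[-20,-34,0,0,0,0,0],[-20,-34,0,0,0,0,0],[-20,-34,0,0,0,0,0],[-20,-34,0,0,0,0,0],[-20,-34,0,0,0,0,0],[0,0,0,0,0,0,0]]'; python3 -c "
from h import *;st()"
```

```text
clock: 2.58
ee_pos: [0.6185, -0.2246, 0.2396]
tcp_rot: [[-1.0, 0.029, 0.011], [0.029, 1.0, 0.009], [-0.011, 0.01, -1.0]]
force: [-1.6, -0.6, 0.9]
gripper_width: -0.0001
t 2.5833 deck [-201.1207  -67.1334] z 239.62558434375188 yaw err deg -0.2522537166817861 tz [ 0.0114  0.0094 -0.9999] F deck [-0.6041  1.5497  0.9249] w -5.795033525382984e-05
```

```bash
python3 -m jog '[[3,0,20,0.5,0.6,0,0],[2,0,30,0,0,0,0],[0,0,30,0,0,0,0],[0,0,30,0,0,0,0],[0,0,15,0,0,0,0],[0,0,0,0,0,0,0]]'; python3 - <<'E'
from h import *
st()
S=camera("side");T=camera("top")
crop(T,190,135,350,235,5,"pics/t3.png");crop(S,275,130,435,285,3.8,"pics/s3.png")
E
```

```text
clock: 3.08
ee_pos: [0.6169, -0.2307, 0.1117]
tcp_rot: [[-0.999, 0.035, 0.007], [0.035, 0.999, -0.004], [-0.007, -0.003, -1.0]]
force: [1.0, 0.5, 0.4]
gripper_width: 0.0002
t 3.0833 deck [-207.2759  -65.6895] z 111.68403843253874 yaw err deg -0.6195541070721492 tz [ 0.0072 -0.0036 -1.    ] F deck [ 0.5664 -1.0277  0.4209] w 0.00021766272670735597
```

View pics/t3.png

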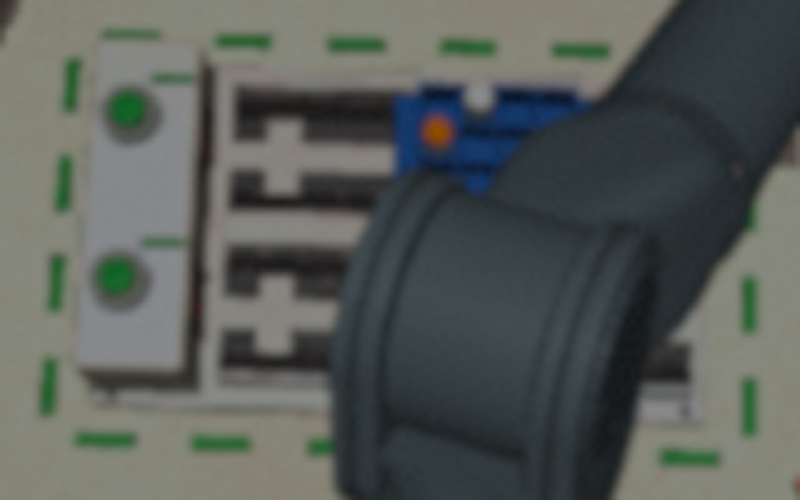

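View pics/s3.png

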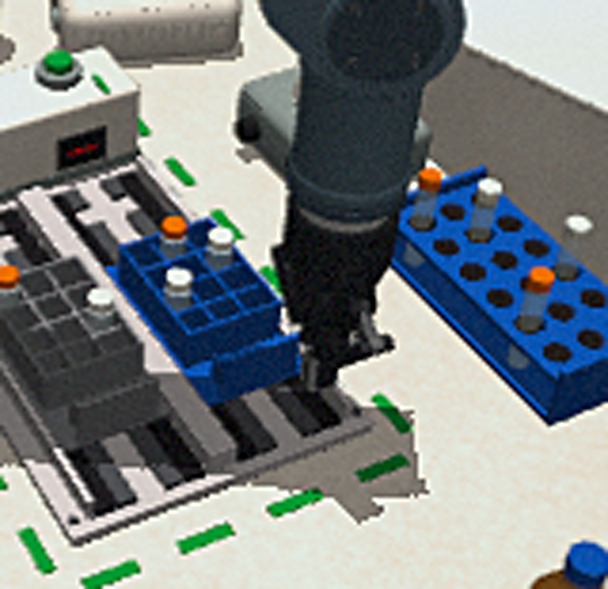

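The side view shows the closed fingertips behind the blue plate at crop (320,385), in line with the lane and well clear of everything. I'll lower to push height.

```bash
python3 -m jog '[[3,0,20,-0.2,0.4,0.6,0],[1,0,20,0,0,0,0],[0,0,14,0,0,0,0],[0,0,0,0,0,0,0]]'; python3 - <<'E'
from h import *
st()
S=camera("side")
crop(S,275,130,435,285,3.8,"pics/s4.png")
E
```

```text
clock: 3.52
ee_pos: [0.6211, -0.2332, 0.0674]
tcp_rot: [[-0.999, 0.045, 0.017], [0.045, 0.999, -0.005], [-0.017, -0.004, -1.0]]
force: [-1.4, 0.7, -0.2]
gripper_width: 0.0002
t 3.5167 deck [-209.6288  -69.9159] z 67.41907032683477 yaw err deg -1.1976556860265426 tz [ 0.0173 -0.0049 -0.9998] F deck [ 0.644   1.4111 -0.2011] w 0.00015646528276056095
```

View pics/s4.png

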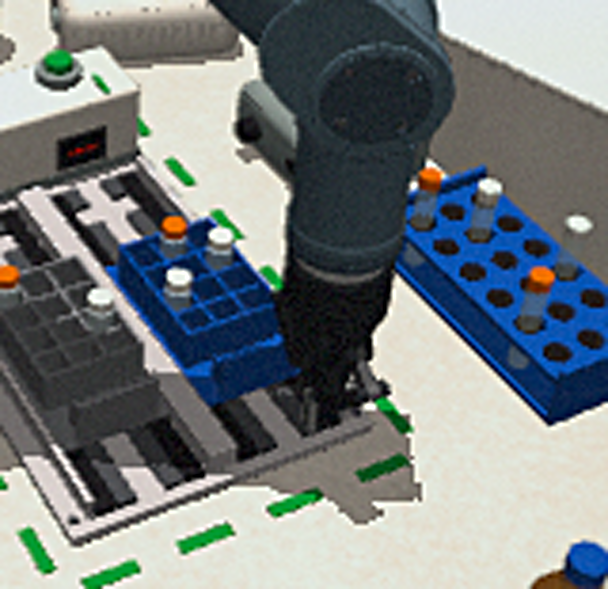

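```bash
python3 -m jog '[[4,0,8,0,1,-1.2,0],[4,0,6,0,0,0,0],[0,0,0,0,0,0,0],[0,0,0,0,0,0,0]]'; python3 -c "
from h import *;st()"; python3 -m jog '[[0,0,0,0,0,0,0],[0,0,0,0,0,0,0]]'; python3 -c "
from h import *;st()"
```

```text
clock: 3.9
ee_pos: [0.6165, -0.2344, 0.0582]
tcp_rot: [[-1.0, 0.021, 0.006], [0.021, 1.0, -0.007], [-0.006, -0.007, -1.0]]
force: [0.5, -0.8, 0.9]
gripper_width: 0.0001
t 3.9 deck [-211.0062  -65.3155] z 58.18931142072974 yaw err deg 0.161283278591621 tz [ 0.0063 -0.007  -1.    ] F deck [-0.7472 -0.5472  0.8644] w 0.00011111879970732811
clock: 4.07
ee_pos: [0.6168, -0.2346, 0.059]
tcp_rot: [[-1.0, 0.022, 0.007], [0.022, 1.0, -0.007], [-0.007, -0.007, -1.0]]
force: [0.1, 0.1, 0.5]
gripper_width: -0.0003
t 4.0667 deck [-211.1721  -65.6329] z 58.96031108181526 yaw err deg 0.15366887173514512 tz [ 0.0072 -0.0073 -0.9999] F deck [ 0.1254 -0.062   0.4858] w -0.00028511737766419434
```

```bash
python3 -m jog '[[2,10,3,-0.4,0.4,0,0],[2,10,2,0,0,0,0],[0,10,0,0,0,0,0],[0,6,0,0,0,0,0],[0,3,0,0,0,0,0]]'; python3 -c "
from h import *;st()"
```

```text
clock: 4.48
ee_pos: [0.6136, -0.1916, 0.0539]
tcp_rot: [[-1.0, 0.022, 0.001], [0.022, 1.0, 0.001], [-0.001, 0.001, -1.0]]
force: [-0.5, 0.6, -0.9]
gripper_width: 0.0
t 4.4833 deck [-168.2896  -61.3777] z 53.93835082344036 yaw err deg 0.12375340347270566 tz [ 0.0005  0.0009 -1.    ] F deck [ 0.5612  0.4821 -0.9126] w 8.093241708469924e-06
```

```bash
for i in 1; do python3 -m jog '[[0,4,0,0,0,0,0],[0,4,0,0,0,0,0],[0,3,0,0,0,0,0],[0,3,0,0,0,0,0]]'; done; python3 -c "
from h import *;st()"; python3 -m jog '[[0,3,0,0,0,0,0],[0,3,0,0,0,0,0],[0,3,0,0,0,0,0]]';python3 -c "
from h import *;st()"
```

```text
clock: 4.82
ee_pos: [0.6143, -0.1746, 0.0541]
tcp_rot: [[-1.0, 0.02, 0.001], [0.02, 1.0, 0.001], [-0.001, 0.001, -1.0]]
force: [0.3, -0.2, -0.2]
gripper_width: -0.0002
t 4.8167 deck [-151.254   -61.6839] z 54.078110539712604 yaw err deg 0.2471605044028019 tz [ 0.0008  0.0012 -1.    ] F deck [-0.1948 -0.3217 -0.2191] w -0.0002472735197204965
clock: 5.07
ee_pos: [0.614, -0.1683, 0.0541]
tcp_rot: [[-1.0, 0.022, 0.001], [0.022, 1.0, -0.003], [-0.001, -0.003, -1.0]]
force: [-0.2, -3.1, -0.9]
gripper_width: 0.0001
t 5.0667 deck [-145.0033  -61.2351] z 54.1488115827836 yaw err deg 0.12019643378619967 tz [ 0.001  -0.0031 -1.    ] F deck [-3.0842  0.1103 -0.8624] w 5.405147049872982e-05
```

Contact at about 3 N. I'll push gently at about 0.05 m/s.

```bash
python3 -m jog '[[0,4,0,0,0,0,0],[0,4,0,0,0,0,0],[0,4,0,0,0,0,0],[0,4,0,0,0,0,0],[0,4,0,0,0,0,0],[0,4,0,0,0,0,0]]';python3 -c "
from h import *;st()"
```

```text
clock: 5.57
ee_pos: [0.6139, -0.146, 0.0542]
tcp_rot: [[-1.0, 0.026, 0.001], [0.026, 1.0, -0.007], [-0.001, -0.007, -1.0]]
force: [0.0, -3.8, -0.5]
gripper_width: 0.0001
t 5.5667 deck [-122.7091  -60.6315] z 54.20311517566834 yaw err deg -0.10367360182061167 tz [ 0.001  -0.0069 -1.    ] F deck [-3.8285 -0.1274 -0.4858] w 0.00012577338759418703
```

```bash
python3 -m jog '[[0,4,0,-0.3,0,0,0],[0,4,0,0,0,0,0],[0,4,0,0,0,0,0],[0,4,0,0,0,0,0],[0,4,0,0,0,0,0],[0,4,0,0,0,0,0],[0,4,0,0,0,0,0],[0,4,0,0,0,0,0]]';python3 -c "
from h import *;st()
S=camera('side');crop(S,225,130,385,285,3.8,'pics/s5.png')"
```

```text
clock: 6.23
ee_pos: [0.6147, -0.1102, 0.0541]
tcp_rot: [[-1.0, 0.026, 0.001], [0.026, 1.0, -0.001], [-0.001, -0.001, -1.0]]
force: [0.6, -3.0, 0.3]
gripper_width: -0.0
t 6.2333 deck [-86.821  -60.5336] z 54.12581049879625 yaw err deg -0.07523368748319649 tz [ 0.0009 -0.0009 -1.    ] F deck [-3.001  -0.6719  0.3364] w -2.2155398384473628e-05
```

View pics/s5.png

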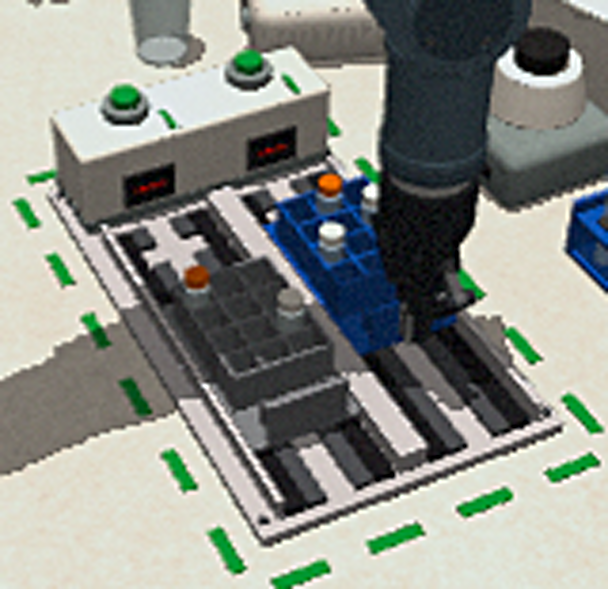

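The side view shows the carrier sliding straight with its vials standing, pushed by the finger at (410,330). About 40 mm remain.

```bash
python3 -m jog '[[0,4,0,0,0,0,0],[0,4,0,0,0,0,0],[0,4,0,0,0,0,0],[0,4,0,0,0,0,0],[0,4,0,0,0,0,0],[0,4,0,0,0,0,0],[0,3,0,0,0,0,0]]';python3 -c "
from h import *;st()"
python3 -m jog '[[-1,2,0,0,0,0,0],[0,2,0,0,0,0,0],[0,2,0,0,0,0,0]]';python3 -c "
from h import *;st()"
```

```text
clock: 6.87
ee_pos: [0.6154, -0.0798, 0.0541]
tcp_rot: [[-1.0, 0.025, 0.001], [0.025, 1.0, -0.001], [-0.001, -0.001, -1.0]]
force: [-0.3, -3.6, -0.9]
gripper_width: 0.0002
t 6.8667 deck [-56.4143 -60.4428] z 54.10090865316892 yaw err deg -0.04992281646026716 tz [ 0.0006 -0.0006 -1.    ] F deck [-3.6183  0.1805 -0.8793] w 0.00021645654372504946
clock: 7.12
ee_pos: [0.6165, -0.0728, 0.0541]
tcp_rot: [[-1.0, 0.025, 0.0], [0.025, 1.0, -0.001], [-0.0, -0.001, -1.0]]
force: [-0.8, -4.0, -1.0]
gripper_width: -0.0001
t 7.1167 deck [-49.464  -61.3707] z 54.10301393555054 yaw err deg -0.022182338930477236 tz [ 0.0002 -0.0006 -1.    ] F deck [-3.976   0.7228 -1.0441] w -0.00014098544945402081
```

```bash
python3 -m jog '[[0,2,0,0,0,0,0],[0,2,0,0,0,0,0]]';python3 -c "
from h import *;st()"
python3 -m jog '[[0,2,0,0,0,0,0],[0,1.5,0,0,0,0,0]]';python3 -c "
from h import *;st()
S=camera('side');crop(S,255,130,335,210,7,'pics/s6.png')"
```

```text
clock: 7.28
ee_pos: [0.6165, -0.0688, 0.0541]
tcp_rot: [[-1.0, 0.025, 0.0], [0.025, 1.0, -0.001], [-0.0, -0.001, -1.0]]
force: [-0.8, -3.4, 0.2]
gripper_width: -0.0001
t 7.2833 deck [-45.3781 -61.3695] z 54.1134511927856 yaw err deg -0.04043414938663525 tz [ 0.0002 -0.0009 -1.    ] F deck [-3.3766  0.7104  0.1714] w -0.00011316949572461233
clock: 7.45
ee_pos: [0.6167, -0.0647, 0.0541]
tcp_rot: [[-1.0, 0.025, 0.0], [0.025, 1.0, -0.001], [-0.0, -0.001, -1.0]]
force: [-0.2, -4.5, 0.3]
gripper_width: 0.0002
t 7.45 deck [-41.3139 -61.3797] z 54.14101388766687 yaw err deg -0.03860419148672894 tz [ 0.0002 -0.0006 -1.    ] F deck [-4.5316  0.0519  0.2963] w 0.00023138531886493906
```

View pics/s6.png

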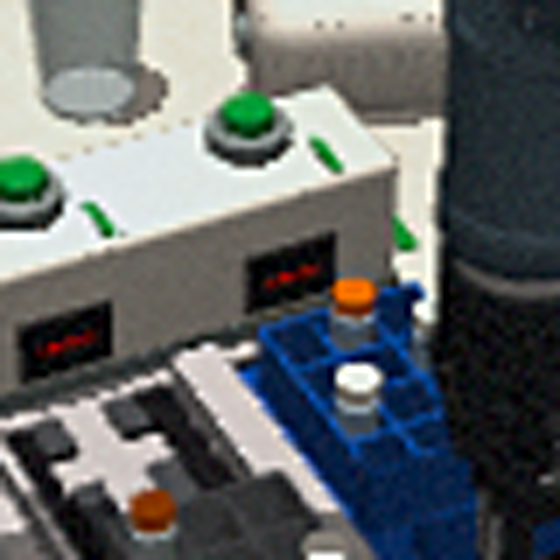

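The carrier is upright at crop (370,400), still on the rails and with its vials standing. I'll continue in small steps.

```bash
python3 -m jog '[[0,1.5,0,0,0,0,0],[0,1.5,0,0,0,0,0]]'|grep -E "force|ee_pos"
python3 -m jog '[[0,1.5,0,0,0,0,0],[0,1,0,0,0,0,0]]'|grep -E "force|ee_pos"
python3 -m jog '[[0,1,0,0,0,0,0],[0,1,0,0,0,0,0]]'|grep -E "force|ee_pos";python3 -c "
from h import *;st()"
```

```text
ee_pos: [0.6167, -0.0617, 0.0542]
force: [-0.0, -3.7, -0.2]
ee_pos: [0.6168, -0.0602, 0.0542]
force: [0.5, -7.5, -0.7]
ee_pos: [0.6168, -0.0603, 0.0543]
force: [-0.2, -5.4, 0.6]
t 8.0 deck [-36.9052 -61.4329] z 54.260462837775826 yaw err deg -0.15738428550924946 tz [ 0.0009 -0.0052 -1.    ] F deck [-5.4074  0.0345  0.6329] w -2.9432809695573822e-05
```

The carrier has stopped, and force rises without motion. I'll back off a little and look.

```bash
python3 -m jog '[[0,-6,0,0,0,0,0],[0,-12,0,0,0,0,0],[0,-20,0,0,0,0,0],[0,-20,0,0,0,0,0],[0,-15,0,0,0,0,0]]'|grep -E "force|ee_pos";python3 -c "
from h import *;st()
S=camera('side');crop(S,255,130,335,210,7,'pics/s7.png')
crop(S,225,130,385,285,3.8,'pics/s7b.png')"
```

```text
ee_pos: [0.6164, -0.1265, 0.0539]
force: [0.6, -0.3, 0.2]
t 8.4167 deck [-103.0732  -62.5993] z 53.902051211017856 yaw err deg 0.4596811482403773 tz [ 0.0011  0.0046 -1.    ] F deck [-0.3335 -0.6317  0.2241] w -0.0002048814013028419
```

View pics/s7.png

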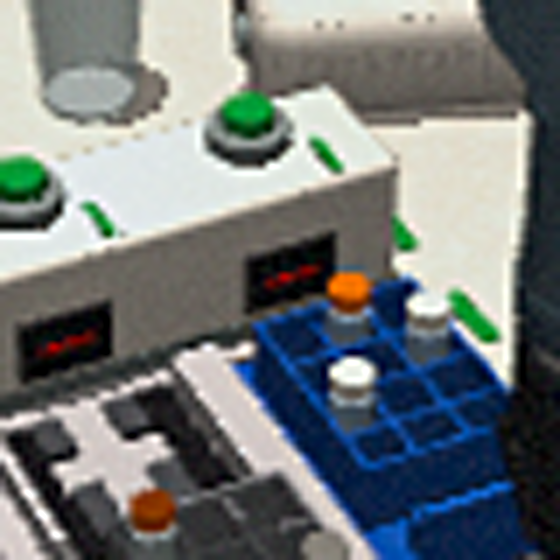

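View pics/s7b.png

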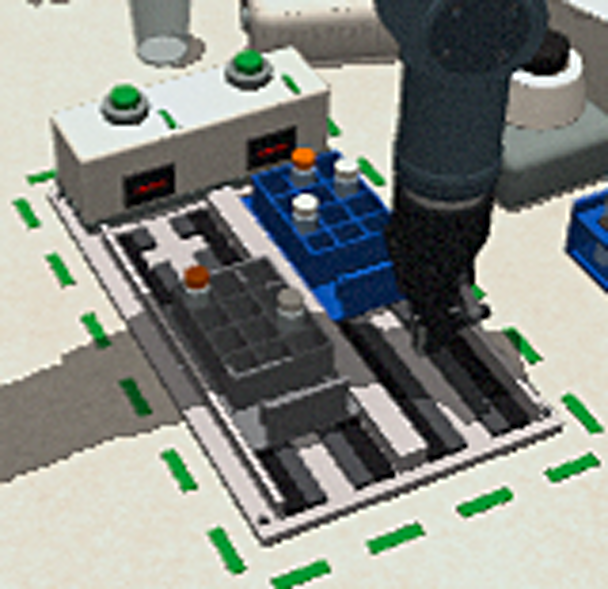

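```bash
python3 -m jog '[[0,-10,-20,0,0,0,0],[0,-20,-30,0,0,0,0],[0,-20,-30,0,0,0,0],[0,-20,-30,0,0,0,0],[20,-20,-20,0,0,0,0],[30,-20,0,0,0,0,0],[30,-20,0,0,0,0,0],[30,-10,0,0,0,0,0],[30,0,0,0,0,0,0],[0,0,0,0,0,0,0]]'|grep -E "force|ee_pos";python3 - <<'E'
from h import *
st()
S=camera('side');T=camera('top')
crop(T,190,135,350,235,5,"pics/t8.png");crop(S,225,130,385,285,3.8,"pics/s8.png")
cv2.imwrite("pics/side8.png",S["frame"][:,:,::-1]);cv2.imwrite("pics/top8.png",T["frame"][:,:,::-1])
E
```

```text
ee_pos: [0.4702, -0.27, 0.1888]
force: [-0.5, 0.7, -0.1]
t 9.3 deck [-250.1114   80.0392] z 188.84956401392475 yaw err deg 0.5082947755461676 tz [ 0.0055  0.011  -0.9999] F deck [ 0.6683  0.5173 -0.0533] w 3.6420801591490146e-06
```

View pics/t8.png

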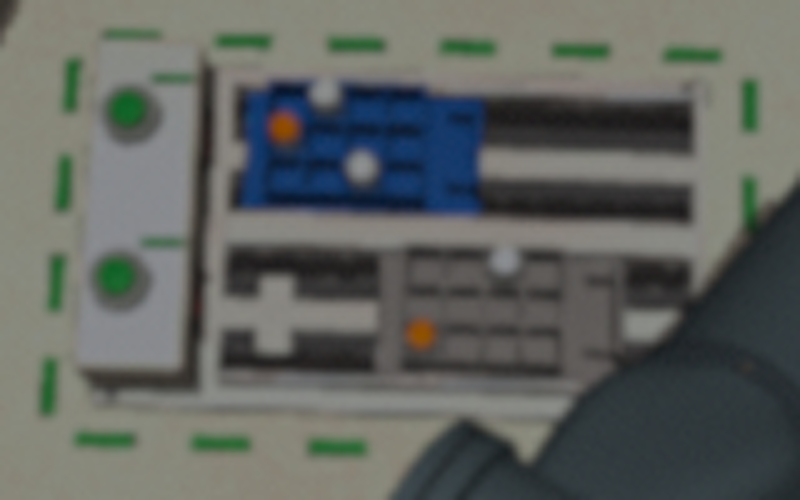

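View pics/s8.png

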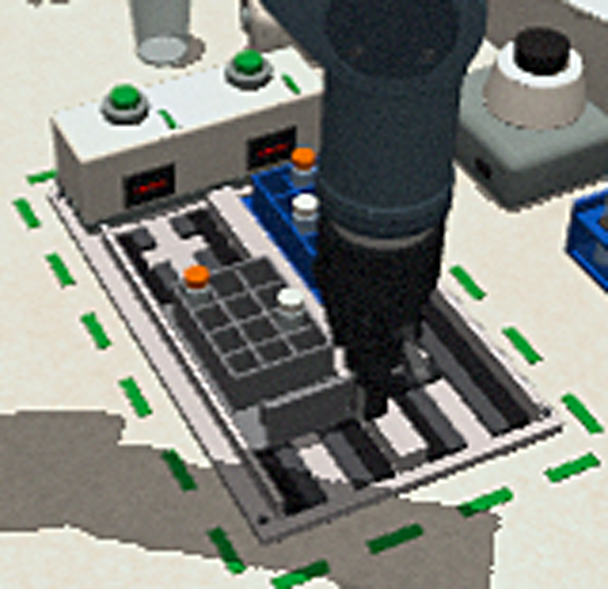

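```bash
python3 - <<'E'
from h import *
from scipy.optimize import least_squares
S=camera('side');T=camera('top')
def cap(img,box,kind):
    u0,v0,u1,v1=box;c=img[v0:v1,u0:u1];h=cv2.cvtColor(c,cv2.COLOR_BGR2HSV)
    m=cv2.inRange(h,(5,150,60),(18,255,255)) if kind=="o" else cv2.inRange(h,(0,0,120),(180,70,255))
    k,l,st_,ce=cv2.connectedComponentsWithStats(m);i=1+np.argmax(st_[1:,4]);print(kind,ce[i]+[u0,v0],st_[i,4]);return ce[i]+[u0,v0]
A=cv2.imread("pics/side0.png");B=cv2.imread("pics/side8.png");A2=cv2.imread("pics/top0.png");B2=cv2.imread("pics/top8.png")
oA=cap(A,(314,184,330,196),"o");oB=cap(B,(298,164,312,178),"o")
tA=cap(A2,(270,156,284,168),"o");tB=cap(B2,(240,154,253,168),"o")
d3=np.r_[dx,0]
PA,rA=two([ray(S,oA),ray(T,tA)]);PB,rB=two([ray(S,oB),ray(T,tB)])
print("two-view",PA,PB,"deck",D(PA),D(PB),rA,rB)
# side: start height known .018+.017+.055-.004
def fit(c,a,b,z0):
    P=onz(c,a,z0);r=least_squares(lambda p:proj(c,P+p[0]*d3+[0,0,p[1]])-b-(proj(c,P)-a),[.1,0]).x
    return D(P),r*1000
print(fit(S,oA,oB,.087),fit(T,tA,tB,.087))
E
```

```text
o [320.3939 189.3636] 33
o [304.4138 171.1379] 29
o [276.95 161.1 ] 20
o [246.4706 160.3529] 17
two-view [ 0.6205 -0.0147  0.0868] [0.6235 0.0975 0.0817] deck [  8.7882 -64.0057] [120.959  -64.2774] [np.float64(0.0014501654832556011), np.float64(0.001450165483255758)] [np.float64(0.001431321324001363), np.float64(0.0014313213240013897)]
(array([  8.6016, -65.454 ]), array([111.7189,  -4.6761])) (array([  9.1484, -62.4533]), array([112.0089,  -4.2116]))
```

The front vial's cap dropped about 5 mm over a travel of about 111 mm, which is consistent with seating. I'll check the rear in the unoccluded picture, s7b.

```bash
python3 - <<'E'
from h import *
S=camera('side')
A=cv2.imread("pics/s1.png");B=cv2.imread("pics/s7b.png")
s=lambda q:np.array([225+(q[0]+.5)/3.8-.5,130+(q[1]+.5)/3.8-.5])
from scipy.optimize import least_squares
d3=np.r_[dx,0]
for n,q,z,hw in(("orange",(364,228),.087,14),("white mid",(368,280),.087,16),("white far",(410,238),.087,16),("rack rear near corner",(376,362),.070,14),("plate near top corner",(405,363),.073,14)):
    t=A[q[1]-hw:q[1]+hw,q[0]-hw:q[0]+hw];r=cv2.matchTemplate(B[100:400,220:420],t,cv2.TM_CCOEFF_NORMED)
    _,v,_,l=cv2.minMaxLoc(r);b=s((220+l[0]+hw,100+l[1]+hw));a=s(q);P=onz(S,a,z)
    f=least_squares(lambda p:proj(S,P+p[0]*d3+[0,0,p[1]])-b,[.1,0]).x*1000
    print(n,round(v,2),(220+l[0]+hw,100+l[1]+hw),f)
E
```

```text
orange 0.93 (303, 159) [112.1293  -5.3743]
white mid 0.93 (305, 205) [111.4271  -4.3409]
white far 0.87 (304, 205) [ 188.4534 -104.8997]
rack rear near corner 0.97 (315, 282) [103.2967  -0.4881]
plate near top corner 0.84 (339, 282) [108.5131  -4.1259]
```

```bash
python3 - <<'E'
from h import *
S=camera('side')
A=cv2.imread("pics/s1.png");B=cv2.imread("pics/s7b.png")
s=lambda q:np.array([225+(q[0]+.5)/3.8-.5,130+(q[1]+.5)/3.8-.5])
from scipy.optimize import least_squares
d3=np.r_[dx,0]
for n,q,z,hw in(("rack rear near corner",(379,333),.070,10),("rack rear near corner",(379,333),.070,18),("plate near top corner",(408,361),.073,8),("plate near top corner",(408,361),.073,12),("rack front corner",(312,248),.07,12)):
    t=A[q[1]-hw:q[1]+hw,q[0]-hw:q[0]+hw];r=cv2.matchTemplate(B[120:330,240:400],t,cv2.TM_CCOEFF_NORMED)
    _,v,_,l=cv2.minMaxLoc(r);b=s((240+l[0]+hw,120+l[1]+hw));a=s(q);P=onz(S,a,z)
    f=least_squares(lambda p:proj(S,P+p[0]*d3+[0,0,p[1]])-b,[.1,0]).x*1000
    print(n,D(P),round(v,2),(240+l[0]+hw,120+l[1]+hw),f)
E
```

```text
rack rear near corner [-93.6117 -24.0261] 0.92 (313, 253) [113.8587  -5.5222]
rack rear near corner [-93.6117 -24.0261] 0.84 (314, 254) [112.037   -5.2043]
plate near top corner [-133.2557  -27.4906] 0.82 (348, 278) [98.8198  6.3131]
plate near top corner [-133.2557  -27.4906] 0.82 (341, 280) [110.0122  -5.1193]
rack front corner [ 20.7943 -23.1961] 0.9 (255, 262) [ 110.5333 -104.7499]
```

Caps and rear rack corner all dropped about 5 mm, so the carrier is seated flat at both ends. Next is the far button, at deck (228,-62) and 122 mm high.

```bash
python3 -m jog '[[0,10,-20,0.6,0.3,-0.4,0],[-5,25,-20,0,0,0,0],[-10,35,0,0,0,0,0],[-10,35,0,0,0,0,0],[-10,35,0,0,0,0,0],[-10,35,0,0,0,0,0],[-10,35,0,0,0,0,0],[-10,35,0,0,0,0,0],[-10,35,0,0,0,0,0],[-10,35,0,0,0,0,0]]'|grep -E "force|ee_pos";python3 -c "
from h import *;st()"
```

```text
ee_pos: [0.5727, 0.0579, 0.23]
force: [0.8, 0.0, -0.6]
t 10.4333 deck [ 80.1518 -14.4149] z 229.9987310217302 yaw err deg 1.1705276596109135 tz [ 0.0086 -0.0058 -0.9999] F deck [ 0.052  -0.834  -0.5804] w -0.00018858068307478842
```

```bash
python3 -m jog '[[-10,32,0,-0.3,0.5,1,0],[-12,32,0,0,0,0,0],[-12,32,0,0,0,0,0],[-10,25,0,0,0,0,0],[-3,10,0,0,0,0,0],[0,3,0,0,0,0,0],[0,0,0,0,0,0,0]]'|grep -E "force|ee_pos";python3 -c "
from h import *;st()"
```

```text
ee_pos: [0.6233, 0.219, 0.2269]
force: [-0.2, -1.0, 0.3]
t 11.0167 deck [242.4315 -61.1252] z 226.86152174445303 yaw err deg 1.532280926552147 tz [-0.0021  0.0067 -1.    ] F deck [-1.0158  0.1902  0.3305] w 9.474404007324667e-05
```

```bash
python3 -m jog '[[0,-8,20,0.3,0,1.2,0],[0,-6,20,0,0,0,0],[0,0,20,0,0,0,0],[0,0,10,0,0,0,0],[0,0,0,0,0,0,0]]'|grep -E "force|ee_pos";python3 -c "
from h import *;st()
S=camera('side');crop(S,225,80,345,200,5,'pics/s9.png')
T=camera('top');crop(T,190,135,270,195,8,'pics/t9.png')"
```

```text
ee_pos: [0.6233, 0.1966, 0.156]
force: [-0.6, -0.1, 0.1]
t 11.4333 deck [220.0594 -61.7161] z 155.95087457882718 yaw err deg -0.08516521149566764 tz [-0.0004 -0.0023 -1.    ] F deck [-0.1059  0.6245  0.0669] w -0.00015271082316145653
```

View pics/s9.png

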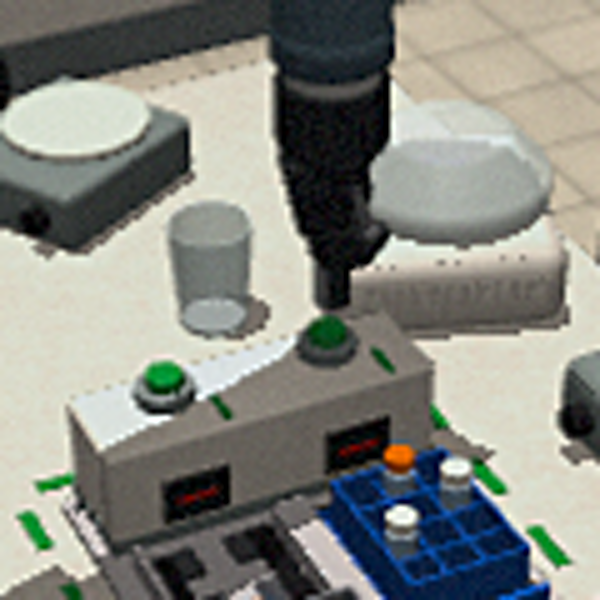

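View pics/t9.png

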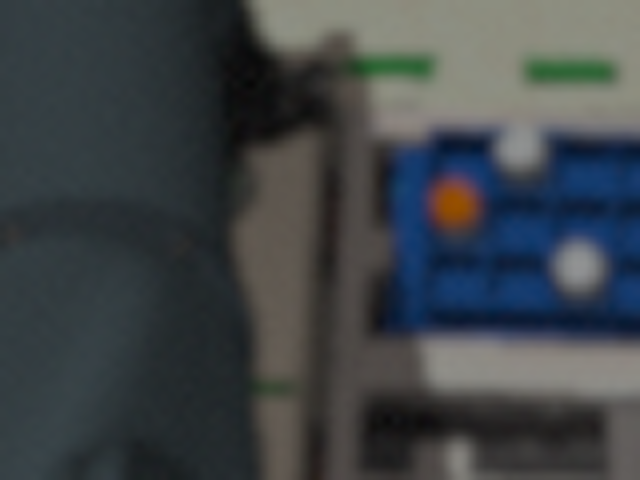

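The side view shows the fingertip at crop (333,305), just above the far button at (327,335). I'll shift 7 mm along deck x and press.

```bash
python3 -m jog '[[0,4,5,0,0,0,0],[0,3,5,0,0,0,0],[0,0,4,0,0,0,0],[0,0,2,0,0,0,0]]'|grep -E "force|ee_pos";python3 -c "
from h import *;st()"
python3 -m jog '[[0,0,2,0,0,0,0],[0,0,2,0,0,0,0],[0,0,2,0,0,0,0]]'|grep -E "force|ee_pos";python3 -c "
from h import *;st()"
```

```text
ee_pos: [0.6276, 0.2058, 0.1454]
force: [-0.5, 0.2, 0.2]
t 11.8667 deck [229.3383 -65.7087] z 145.4291331639393 yaw err deg -0.08603340414074659 tz [ 0.0092  0.002  -1.    ] F deck [0.2262 0.4822 0.2406] w 0.00015230873734474346
ee_pos: [0.6279, 0.2066, 0.1394]
force: [-0.7, 0.1, 1.0]
t 12.1167 deck [230.2053 -66.0332] z 139.371300146383 yaw err deg -0.021849375940840285 tz [ 0.0102  0.0026 -0.9999] F deck [0.1071 0.6877 0.9978] w -0.00017603807409844567
```

```bash
python3 -m jog '[[4,-2,0,0,0.5,0,0],[0,0,2,0,0,0,0],[0,0,2,0,0,0,0],[0,0,2,0,0,0,0]]'|grep -E "force|ee_pos";python3 -c "
from h import *;st()"
python3 -m jog '[[0,0,2,0,0,0,0],[0,0,2,0,0,0,0]]'|grep -E "force|ee_pos";python3 -c "
from h import *;st()"
```

```text
ee_pos: [0.6235, 0.2043, 0.1328]
force: [0.4, 0.1, 1.6]
t 12.45 deck [227.7449 -61.6388] z 132.8450746298409 yaw err deg -0.034956036141338825 tz [ 0.0005  0.0027 -1.    ] F deck [ 0.1252 -0.3887  1.5805] w -0.00010242809455192487
ee_pos: [0.6235, 0.2043, 0.1289]
force: [-1.1, -0.6, 3.5]
t 12.6167 deck [227.7404 -61.6673] z 128.9167805406609 yaw err deg -0.04547625537243885 tz [ 0.0005  0.0029 -1.    ] F deck [-0.6446  1.0722  3.5172] w 0.000236801261442921
```

Contact at z ≈ 133 mm, with force rising as expected. I'll press to the stop.

```bash
python3 -m jog '[[0,0,2,0,0,0,0],[0,0,2,0,0,0,0]]'|grep -E "force|ee_pos"
python3 -m jog '[[0,0,2,0,0,0,0],[0,0,2,0,0,0,0]]'|grep -E "force|ee_pos"
python3 -m jog '[[0,0,2,0,0,0,0],[0,0,2,0,0,0,0]]'|grep -E "force|ee_pos"
```

```text
ee_pos: [0.6236, 0.2043, 0.1268]
force: [-10.0, -2.8, 28.9]
ee_pos: [0.6236, 0.2043, 0.127]
force: [-7.2, -2.1, 16.8]
ee_pos: [0.6236, 0.2043, 0.1269]
force: [-6.3, -2.1, 18.2]
```

The button bottomed out at TCP z = 126.9 mm, 6 mm below contact, with 17 to 29 N, well above the 5 N needed. I'll release it and retreat upward.

```bash
python3 -m jog '[[0,0,-4,0,0,0,0],[0,0,-8,0,0,0,0],[0,0,-20,0,0,0,0],[0,0,-30,0,0,0,0],[0,0,-30,0,0,0,0],[10,5,-20,0,0,0,0],[25,10,0,0,0,0,0],[30,15,0,0,0,0,0],[30,20,0,0,0,0,0],[30,20,0,0,0,0,0]]'|grep -E "force|ee_pos"
python3 -m jog '[[10,30,0,0,0,0,0],[10,35,0,0,0,0,0],[10,35,0,0,0,0,0],[10,35,0,0,0,0,0],[10,35,0,0,0,0,0],[0,0,0,0,0,0,0]]'|grep -E "force|ee_pos"
python3 - <<'E'
from h import *
st()
S=camera('side');T=camera('top')
crop(T,190,135,350,235,5,"pics/t10.png");crop(S,225,130,385,285,3.8,"pics/s10.png")
E
```

```text
ee_pos: [0.5052, 0.2712, 0.2462]
force: [0.8, 0.9, 0.6]
ee_pos: [0.4511, 0.4547, 0.2477]
force: [-2.1, 0.8, -0.1]
t 14.45 deck [473.9107 116.7268] z 247.72141955199527 yaw err deg -0.6393466034940335 tz [ 0.0057  0.0073 -1.    ] F deck [ 0.7168  2.0986 -0.1098] w 8.198121199220469e-05
```

View pics/t10.png

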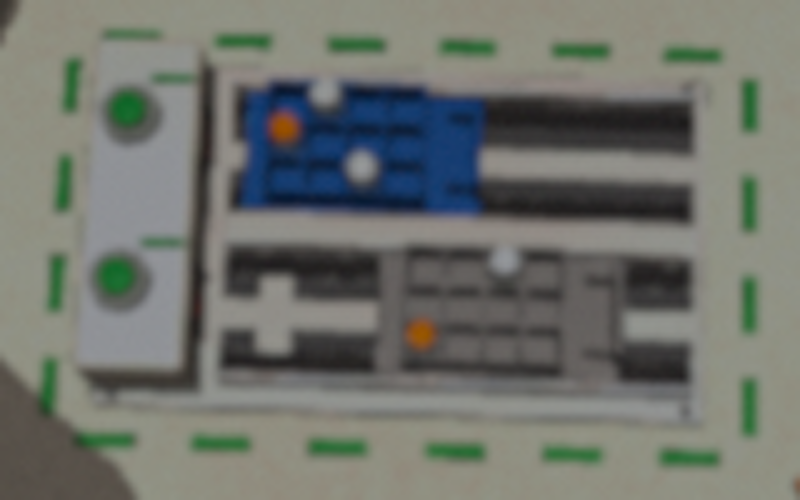

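View pics/s10.png

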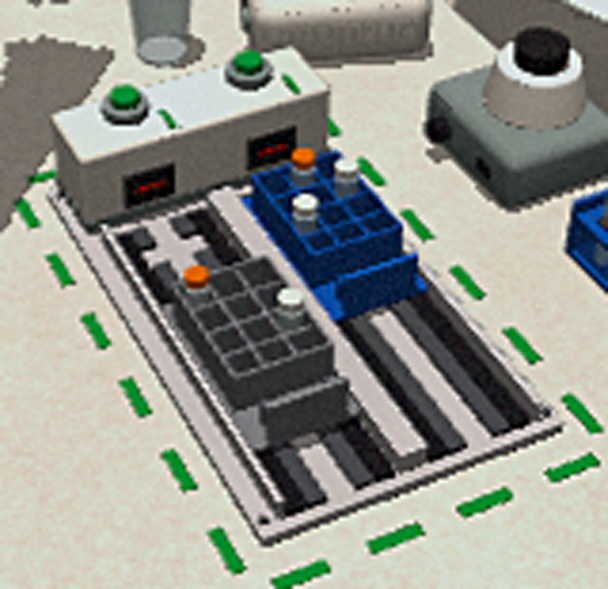

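Both views are clear. The blue carrier is at the housing end with its vials standing, both buttons look up, and the grey carrier is unmoved. One last check of the rear-end height from the plate corners, then I hand in.

```bash
python3 - <<'E'
from h import *
from scipy.optimize import least_squares
S=camera('side');d3=np.r_[dx,0]
A=cv2.imread("pics/s1.png");B=cv2.imread("pics/s10.png")
s=lambda q:np.array([225+(q[0]+.5)/3.8-.5,130+(q[1]+.5)/3.8-.5])
for n,q,z,hw in(("plate far top",(490,336),.073,14),("plate whole",(450,362),.05,48),("rack rear far corner",(467,302),.07,14),("rack rear near",(379,333),.07,12),("mid vial",(368,280),.087,15)):
    t=A[q[1]-hw:q[1]+hw,q[0]-hw:q[0]+hw];r=cv2.matchTemplate(B[120:360,240:470],t,cv2.TM_CCOEFF_NORMED)
    _,v,_,l=cv2.minMaxLoc(r);bq=(240+l[0]+hw,120+l[1]+hw);b=s(bq);P=onz(S,s(q),z)
    f=least_squares(lambda p:proj(S,P+p[0]*d3+[0,0,p[1]])-b,[.1,0]).x*1000
    print(n,round(v,2),bq,f)
E
```

```text
plate far top 0.94 (419, 255) [110.5807  -2.6014]
plate whole 0.86 (382, 281) [110.3968  -3.3374]
rack rear far corner 0.93 (399, 226) [110.5463  -3.7509]
rack rear near 0.91 (314, 254) [112.037   -5.2043]
mid vial 0.93 (305, 205) [111.4271  -4.3409]
```

Height-drop estimates range from -2.6 mm (plate) to -5.4 mm (front), so I want a sharper level check before handing in.

```bash
python3 - <<'E'
from h import *
S=camera('side');T=camera('top')
f=np.mean([camera('side')["frame"].astype(float) for _ in range(8)],0).astype(np.uint8)
cv2.imwrite("pics/side11.png",f[:,:,::-1])
for n,im,(u0,v0) in(("s11a",f,(285,165)),):
    cv2.imwrite(f"pics/{n}.png",cv2.resize(im[v0:v0+50,u0:u0+60,::-1],None,fx=12,fy=12,interpolation=cv2.INTER_CUBIC))
t=lambda u,v:(190+(u+.5)/5-.5,135+(v+.5)/5-.5)
for q in((482,100),(480,213)):print("rear board top view z.020",D(onz(T,t(*q),.02)))
for q in((250,92),(243,207)):print("front",D(onz(T,t(*q),.02)))
E
```

```text
rear board top view z.020 [ -22.671  -112.0396]
rear board top view z.020 [-24.4687 -21.857 ]
front [ 155.9271 -111.7119]
front [155.6349 -19.7144]
```

View pics/s11a.png

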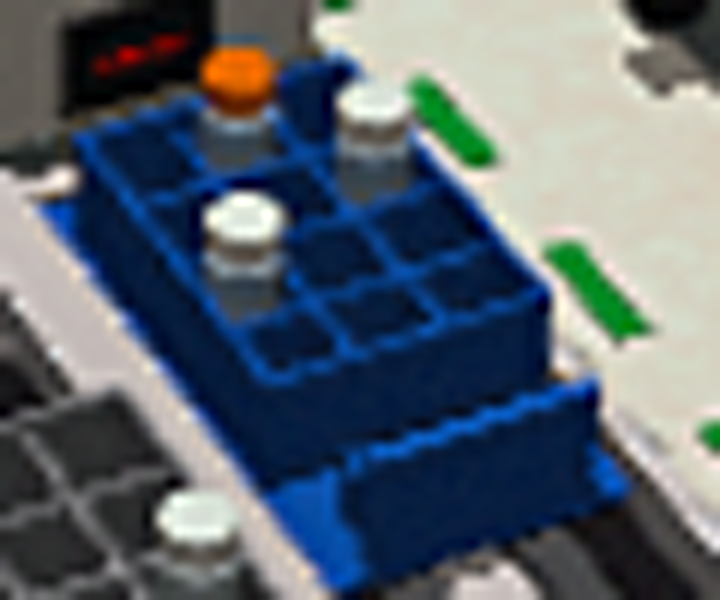

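```bash
python3 - <<'E'
from h import *
S=camera('side')
def run(name,pts,f,o0,z,zp):
    s=lambda q:((q[0]+.5)/f-.5+o0[0],(q[1]+.5)/f-.5+o0[1])
    P=[D(onz(S,s(q),z)) for q in pts[:4]];fn,rn,rf,ff=P
    for a,b in((rn,fn),(rf,ff)):print(name,"edge len",np.linalg.norm(b-a),"yaw deg",np.degrees(np.arctan2(b[1]-a[1],b[0]-a[0])))
    pl=[D(onz(S,s(q),zp)) for q in pts[4:]]
    print(name,"corners",*P,"plate",*pl,"plate-to-rack far",rf[0]-pl[1][0],"near",rn[0]-pl[0][0])
run("t0",[(115,148),(298,378),(538,293),(352,73),(370,440),(585,378)],10,(295,180),.070,.073)
for dz in(0,.006):run("now",[(80,137),(268,381),(548,293),(345,60),(347,465),(597,384)],12,(285,165),.070-dz,.073-dz)
E
```

```text
t0 edge len 118.04205891308507 yaw deg 0.66157381219875
t0 edge len 116.69013255802123 yaw deg -0.35266837761483716
t0 corners [ 24.118  -22.4298] [-93.9162 -23.7928] [ -93.1539 -108.752 ] [  23.534  -109.4703] plate [-128.7662  -28.5406] [-133.9     -99.8498] plate-to-rack far 40.74606991965668 near 34.85004814204541
now edge len 115.68748184640879 yaw deg -0.05666878775202556
now edge len 115.24709187291013 yaw deg 0.5132419811439659
now corners [130.2632 -20.5928] [ 14.5758 -20.4783] [  13.6026 -105.5187] [ 128.845  -104.4864] plate [-26.7682 -22.1632] [-27.4011 -96.763 ] plate-to-rack far 41.00365209612045 near 41.34399407862968
now edge len 116.48885917207296 yaw deg -0.05666878775199092
now edge len 116.04541857863205 yaw deg 0.5132419811439388
now corners [137.0343 -23.8574] [ 20.5455 -23.7422] [  19.5655 -109.3717] [ 135.6063 -108.3322] plate [-21.0652 -25.4501] [ -21.7024 -100.5684] plate-to-rack far 41.26795052094275 near 41.61063484536146
```

With the 6 mm drop assumed, front and rear rim corners keep the same lane y as at the start (within about 1.5 mm). Without it they would be off by 3 to 4 mm. The mean rim direction is unchanged too (0.15° against 0.23°, where a propped rear would show about 0.9°). The carrier is level and seated, so I'm handing in.

```bash
python3 -c "
from h import *;st();print(ctrl.job_done())"
```

```text
t 15.15 deck [464.8221 111.3837] z 248.0336640393883 yaw err deg -1.2455872442551217 tz [ 0.0079  0.0019 -1.    ] F deck [ 0.2615 -0.0111 -0.671 ] w 2.5735570607773125e-05
the job is handed in; nothing more can be done
None
```

The job is handed in at 15.2 s, and my last checks say the blue carrier is seated and the load button of its lane was pressed and released. The hand-in reported no verdict.

**What I did:** I pushed the blue carrier along the far lane with the closed fingertips on its push plate, at about 0.05 m/s. It took 3 to 4.5 N while sliding and peaked at about 7.5 N when it stopped at the end wall. I then backed off, pressed the far lane's button to its stop (6 mm of travel, up to 29 N vertical), released it and moved the arm clear.

**Last checks:**
- **Seating:** the carrier travelled about 111 mm. The rack rim corners fit a 6 mm drop at both front and rear, with no visible tilt.
- **Surroundings:** all three vials in the blue carrier are standing, both buttons look up, and the grey carrier looks unmoved. I did not measure the things beside the deck again; the arm stayed well clear of them.

**Disagreements:**
- **Drop height:** template matching in the camera images gave 2.6 to 5.4 mm, smallest at the push plate. I trusted the rim-corner check over this.
- **Carrier position:** the top view put the carrier's centre at deck x ≈ 66 mm, against 60 mm for home. About 4 mm of that matches the offset the same view showed at the deck's open end.

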